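# Load a freshly lacquered circuit board into the test jig by its edges

### The job

The green circuit board has just been lacquered: take it by the bare outer edges of its long sides only, never touching its faces or components, and carry it level to the test jig. Set it between the teal guides on the raised yellow bed, then push board and bed down together, still holding the board by its edges, until the bed is fully down and the board lies level, and let go. Leave the blue board and everything else on the bench where it is.

Things in the scene. Friction and masses are not known exactly. Their poses are not given: they have to be found in the camera images.
- green_board: the board to move: GREEN circuit board 110 x 56 mm, long side along its x, z up from the component side, 0.1 kg. Bare pale rim 6 mm wide, 5 mm thick (1 to 6 mm above the origin). Origin: centre of the lower face, which starts level 40 mm above the table on a stand; the long sides overhang the stand's ribs by 11 mm, free beside and 30 mm below. Goes in the jig either way round
- green_coat: lacquered middle of the green board, 98 x 44 mm, inside the rim, both faces, fixed in the board (same origin and axes): 7 mm thick, 1 mm proud of the rim above and below, components up to 20.5 mm above the origin. The robot must not touch it
- blue_board: BLUE board of the same size and make, on the other stand: leave it alone; origin at the centre of its lower face
- jig: black and teal test jig, fixed: base 160 (along x) x 120 x 10 mm, origin under its centre. Six teal guides, tops 62 mm above the table, leave 4 mm play round a board: end walls with inner faces at x = +-59 mm, side posts (14 x 8 mm) at x = +-42 mm with inner faces at y = +-32 mm. Between the posts the long sides are open (70 mm), free down to the base
- bed (a joint): travel (m) of the yellow bed, a plate 96 x 36 x 8 mm over the jig's centre that slides straight down. 0: raised, top 50 mm above the table; 0.010: fully down on its stop, top 40 mm above the table. Starts at 0 to 0.003. Stiff, no spring: about 6 N pushes it down, the board's weight alone does not, it stays where left
- bed_top (a point): centre of the top face of the bed, moves with it; axes as the jig's (x along the long side, z up)
- screwdriver: red-handled screwdriver about 200 mm long, lying on the table; origin on its underside; leave it where it is.
- white_bottle: white plastic bottle, 42 mm across, 105 mm tall; origin under its centre; leave it where it is.
- amber_bottle: amber glass jar with black lid, 40 mm across, 75 mm tall; origin under its centre; leave it where it is.
- spudger: flat orange plastic prying stick 150 x 14 x 6 mm lying on the table; origin under its centre; leave it where it is.
- solder_spool: orange solder spool standing on its end, 60 mm across, 40 mm tall; origin under its centre; leave it where it is.
- pliers: pliers with green handles, about 145 mm long, 14 mm high, lying on the table; origin on the underside between handles and jaws; leave it where it is.
- multimeter: black hand-held multimeter 170 x 85 x 47 mm lying flat; origin under its centre; leave it where it is.
There are look-alikes about, which are no part of the job. Leave any orange look-alike of the green_board alone. What is shaped like the jig but red is not meant.

How it is judged:
By the outcome, as a careful person would: the job done as asked, in the order asked, and still so for the second after the job is handed in, with the robot touching nothing.
It also fails if it takes over 42 s, if anything falls off the work surface, if the arm or the gripper's body presses on something with over 40 N, if the wrist force passes 120 N, or if a joint passes its speed limit or range.

### The arm

A 7-joint arm with a two-finger parallel gripper is mounted at the origin on the work surface. World frame = base frame: x ahead of the robot, y to its left, z up, the work surface at z = 0. Lengths are in m, angles in rad, forces in N, time in s.
With the tool pointing down it reaches from about 0.425 to 0.925 m from the base axis. Payload 6.8 kg.
Tool frame: the origin (TCP) lies on the front face of the gripper's body, between the roots of the fingers; the fingertips stand 73 mm ahead of it and the grasp point (between the pads) lies 54 mm ahead of it (tcp_to_tips is the distance from the TCP to the fingertips, in m); z points along the fingers, x is the direction in which the jaws open and shut, and the axes are right-handed (so a half turn about z gives the same grasp; the last joint's range is limited). The gripper opens to 85 mm and grips with 20 to 120 N. Pads are 22 mm wide; open, the fingers measure 114 mm over their backs; the gripper's body (76 mm by 85 mm) begins 54 mm behind the grasp point. The pads swing forward as they close: fully open they stand 13 mm farther back than shut.
Start: joints at [-1.222, 0.477, 0.022, 1.555, -0.011, 1.109, -0.083], TCP at [0.298, 0.606, 0.304] pointing down, gripper open.
Joint ranges: [-2.96, 2.96], [-0.34, 2.1], [-1.41, 1.46], [0.24, 2.44], [-1.37, 4.51], [0.17, 1.92], [-2.96, 2.96]. Speed limits (rad/s): [2.39, 2.39, 3.14, 3.14, 3.14, 3.14, 3.14].

### API

Orientations are given as a unit quaternion [w, x, y, z].
In Python, from station import get_obs, read_camera, hand_in, look_for, silhouettes, tcp_to_tips gives the robot as it stands. The module is installed in compiled form; this text tells all that it offers.
- The arm moves only by the tool apply_moves, never from a script. Its argument "moves" is a list of rows, each a list of 3 entries, a list of its own where there are three numbers: the shift along the tool's x, y, z in units of 25 mm (1.0 is 25 mm), then the turn, a rotation vector about the tool's x, y, z in units of 10 degrees (1.0 is 10 degrees), then the gripper's target within -1 to 1 (fully open at 1, half-way at 0, shut at -1). In form: [[[dx, dy, dz], [rx, ry, rz], jaw], ...]. A call has 1 to 20 rows; each row is the pose to reach, as a shift and turn from the pose commanded when the call began, along the tool's axes at that moment; what a row does not reach only later rows make up. A row lasts 1/8 s, in which the tool goes at most 62.5 mm and 10.7 degrees, less where a joint would pass 70% of its speed; a pose out of reach is approached as far as the arm can. A call with a gripper value outside its range is refused whole. The fingers move at their own pace and stop on an object; "force" is the grip in N (left out, the last holds). Time passes only in rows, so rows that repeat a pose let the fingers close. It gives the time, the measured TCP pose, the force and the opening at its end, in the units of the state.
- get_obs(): the state, without advancing time (a new reading comes with each control period).
- read_camera(name): name is "scene" or "top" or "wrist"; returns a dict with "color" (420x560x3 uint8, red, green, blue), "mtx" (3x3 intrinsics, pixels), "eye" and "rotation" of the camera in the world; the wrist camera has in their place "hand_eye" (4x4, takes a point from camera to tool coordinates, whose origin is the TCP and whose axes are the tool frame's). Camera axes: x right, y up, looking along -z (the intrinsics and any distortion apply to the point x, -y, -z); pixel columns grow to the right and rows downward; lengths in m; the calibration is good to about 2 mm. A picture is of the moment at which its call begins: read the wrist's pose just before it. There is no depth.
- hand_in(): hands the job in, once; it reports no verdict.
Trained networks look in the newest picture that a camera, given by its name, has taken for a name from the list of things; names that differ only in an ending like _2 or _b are one class to them, and where a whole thing is asked for, a point or a joint stands for the part that bears it (a point fixed in the world has none). Each returns a list of dicts, best first, with "conf" (0 to 1); they miss things now and then, are a little off and sometimes report something else, mostly with a low value. They report only what shows in the picture. A call takes as long as a camera call. They do not tell look-alikes from the thing itself.
- look_for(camera, query): "pixel" ([row, column] in pixels, amid what is visible of it).
- silhouettes(camera, query): "mask" (420x560 bool, what is visible of it) and "pixel" ([row, column] in pixels, amid what is visible of it).
The state is a dict: "t": time; "q": joint angles; "joint_vel": joint speeds; "joint_torque": joint torques, N m; "eef_pos": TCP position; "tool_rot": TCP orientation; "contact_force": force on the tool from outside, world axes, zero at the start; "torque": the same for the moment, N m; "gripper_width": opening from 0.0 (shut) to 1.0 (fully open).
Only numpy, scipy, OpenCV 4.12 (cv2) and the standard library are available. Lean on these libraries where they do the work, as an engineer would, in place of code of your own. Each camera call takes 0.05 s, during which the arm holds its last target.

## Working session

There is one attempt and no reset: what is moved stays moved. The work goes in short steps, Python scripts to look and compute and a tool call to move; the robot and the scene stay as the last step left them, time stands still between calls to the robot, and variables do not carry over. Pictures are saved under pics/ and viewed, and the job is handed in when it is done.

Besides the shell and the picture viewer there is one more tool, called as name(argument=value, ...), one argument or row to a line, values as JSON. apply_moves: Moves the arm, as the interface text tells. Its arguments: {"type":"object","properties":{"moves":{"type":"array"},"force":{"type":"number"}},"required":["moves"]}

```bash
mkdir -p pics
python3 - <<'E'
from station import *
import cv2
o=get_obs(); print({k:(v if not hasattr(v,'tolist') else [round(x,4) for x in v.tolist()]) for k,v in o.items()})
for n in ["scene","top","wrist"]:
    c=read_camera(n); cv2.imwrite(f"pics/{n}0.png",c["color"][:,:,::-1])
    print(n,{k:(v.round(4).tolist() if hasattr(v,'round') else v) for k,v in c.items() if k!="color"})
    for q in ["green_board","jig","blue_board","bed"]:
        print(q,[(round(d["conf"],2),[round(float(x)) for x in d["pixel"]]) for d in look_for(n,q)])
print(tcp_to_tips)
E
```

```text
{'t': 0.0, 'q': [-1.2221, 0.4778, 0.0223, 1.5564, -0.0115, 1.1093, -0.0831], 'joint_vel': [0.0005, -0.0004, -0.0, 0.0001, -0.0008, 0.0008, 0.0001], 'joint_torque': [0.0008, -59.6462, 1.6084, -28.1188, 0.0125, 0.0096, 0.0], 'eef_pos': [0.2975, 0.6054, 0.3029], 'tool_rot': [0.0005, 0.8488, 0.5287, -0.0008], 'contact_force': [0.5495, 0.5596, -0.6963], 'torque': [-0.0463, -0.0229, -0.0123], 'gripper_width': 0.9977288266530618}
scene {'mtx': [[461.615, 0.0, 281.1915], [0.0, 461.615, 213.4591], [0.0, 0.0, 1.0]], 'eye': [1.3994, -0.0431, 0.8993], 'rotation': [0.6279, 0.2609, 0.2888, 0.6739]}
green_board [(0.7, [227, 333]), (0.56, [198, 325])]
jig [(0.96, [170, 202]), (0.67, [232, 222])]
blue_board [(0.78, [214, 436])]
bed [(0.78, [159, 203]), (0.69, [223, 222])]
top {'mtx': [[401.2125, 0.0, 278.8334], [0.0, 401.2125, 209.9858], [0.0, 0.0, 1.0]], 'eye': [0.3691, -0.0919, 0.9831], 'rotation': [-0.6803, -0.0736, 0.0748, 0.7253]}
green_board [(0.75, [215, 229]), (0.35, [131, 342])]
jig [(0.65, [212, 352]), (0.57, [308, 401]), (0.46, [228, 449])]
blue_board [(0.67, [254, 116]), (0.49, [322, 165])]
bed [(0.94, [213, 354]), (0.63, [312, 406])]
wrist {'mtx': [[340.1477, 0.0, 284.6911], [0.0, 340.1477, 212.5312], [0.0, 0.0, 1.0]], 'hand_eye': [[1.0, 0.0, 0.0001, -0.0008], [0.0, -0.9524, -0.3049, -0.0779], [0.0001, 0.3049, -0.9524, -0.0711], [0.0, 0.0, 0.0, 1.0]]}
green_board []
jig []
blue_board [(0.77, [415, 93])]
bed []
0.0726
```

View pics/scene0.png

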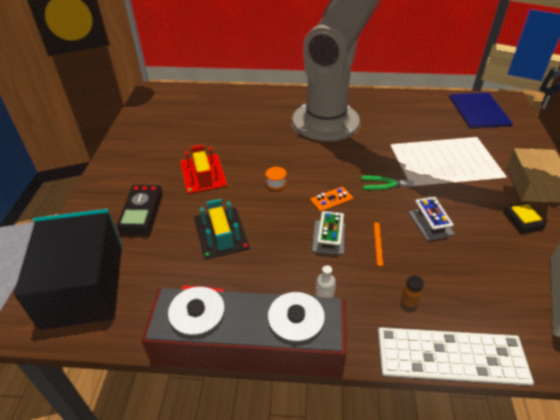

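View pics/top0.png

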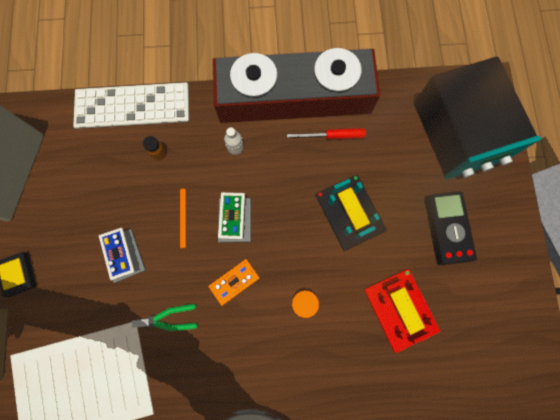

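View pics/wrist0.png

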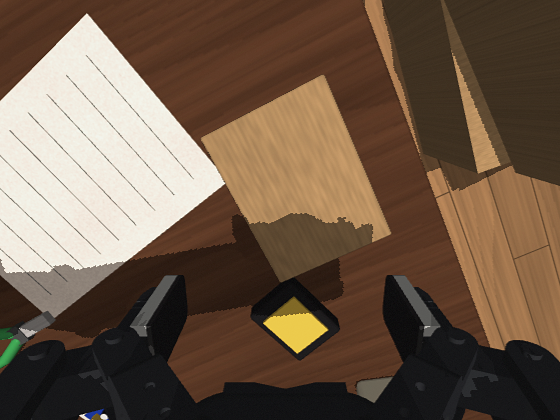

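```bash
cat > h.py <<'E'
import numpy as np, cv2
from scipy.spatial.transform import Rotation as R
from station import *
def q2R(q): return R.from_quat(np.r_[q[1:],q[0]]).as_matrix()
def campose(c,o=None):
    if "eye" in c:
        r=np.array(c["rotation"]); return (q2R(r) if r.size==4 else r), np.array(c["eye"])
    H=np.array(c["hand_eye"]); T=q2R(np.array(o["tool_rot"]))
    return T@H[:3,:3], T@H[:3,3]+np.array(o["eef_pos"])
def back(uv,c,z,o=None):
    Rm,e=campose(c,o); K=c["mtx"]; uv=np.atleast_2d(uv).astype(float)
    d=np.c_[(uv[:,0]-K[0,2])/K[0,0],-(uv[:,1]-K[1,2])/K[1,1],-np.ones(len(uv))]@Rm.T
    return e+d*((z-e[2])/d[:,2])[:,None]
def proj(P,c,o=None):
    Rm,e=campose(c,o); K=c["mtx"]; p=(np.atleast_2d(P)-e)@Rm
    return np.c_[K[0,2]+K[0,0]*p[:,0]/-p[:,2],K[1,2]-K[1,1]*p[:,1]/-p[:,2]]
E
python3 - <<'E'
from h import *
c=read_camera("top"); im=c["color"]
cv2.imwrite("pics/topcrop.png",cv2.resize(im[170:270,190:400],None,fx=3.8,fy=3.8,interpolation=cv2.INTER_CUBIC)[:,:,::-1])
for q,z in [("green_board",.046),("jig",.01),("bed",.05),("blue_board",.046)]:
    for d in silhouettes("top",q):
        m=d["mask"].astype(np.uint8); r=cv2.minAreaRect(cv2.findNonZero(m)); b=cv2.boxPoints(r)
        P=back(b,c,z); 
        print(q,round(d["conf"],2),np.round(r[0]),"ctr",P.mean(0).round(4)[:2],"edges",[(round(float(np.linalg.norm(P[(i+1)%4]-P[i])),4),round(float(np.degrees(np.arctan2(*(P[(i+1)%4]-P[i])[1::-1]))),1)) for i in (0,1)])
E
```

```text
green_board 0.76 [231. 215.] ctr [0.5651 0.0138] edges [(0.1114, -5.4), (0.0602, -97.4)]
green_board 0.75 [233. 282.] ctr [0.4079 0.0161] edges [(0.1092, -56.5), (0.0558, -146.0)]
green_board 0.52 [349. 211.] ctr [ 0.5573 -0.2676] edges [(0.1198, -65.8), (0.1607, -159.2)]
jig 0.96 [401. 310.] ctr [ 0.32   -0.3714] edges [(0.1238, -68.8), (0.161, -161.0)]
jig 0.75 [350. 212.] ctr [ 0.5625 -0.2752] edges [(0.1252, -65.3), (0.1656, -158.6)]
bed 0.84 [353. 208.] ctr [ 0.5621 -0.2766] edges [(0.0376, -64.9), (0.097, -157.8)]
bed 0.82 [407. 310.] ctr [ 0.3194 -0.3724] edges [(0.0395, -68.1), (0.1019, -159.7)]
blue_board 0.61 [116. 253.] ctr [0.4913 0.288 ] edges [(0.0615, -78.3), (0.1168, -164.6)]
```

View pics/topcrop.png

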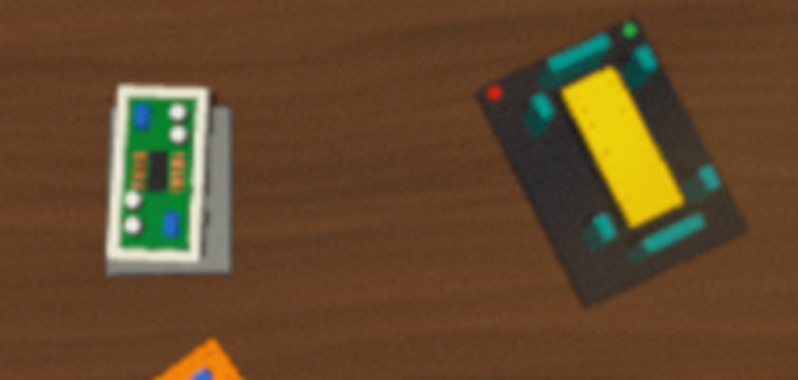

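```bash
cat >> h.py <<'E'
def mv(p,ang,o=None,tilt=True):
    """target TCP pos, tool-x world angle deg, tool down -> units"""
    o=o or get_obs(); T=q2R(np.array(o["tool_rot"])); a=np.radians(ang)
    x=np.array([np.cos(a),np.sin(a),0]); z=np.array([0,0,-1.]); G=np.c_[x,np.cross(z,x),z]
    print("at",np.round(o["eef_pos"],4),"shift",(T.T@(np.array(p)-o["eef_pos"])/.025).round(3).tolist(),"turn",(np.degrees(R.from_matrix(T.T@G).as_rotvec())/10).round(3).tolist())
E
python3 -c "
from h import *
mv([.565,.014,.22],83.3)"
```

```text
at [0.2977 0.6058 0.3039] shift [-16.529, 20.037, 3.355] turn [-0.0, 0.0, -1.947]
```

apply_moves(
  moves=[
    [[-1.6,2.0,0.3],[0,0,-0.2],1],
    [[-4,5,0.8],[0,0,-0.5],1],
    [[-6.5,7.5,1.3],[0,0,-0.8],1],
    [[-8,10,1.7],[0,0,-1],1],
    [[-10,12,2],[0,0,-1.2],1],
    [[-12,14.5,2.4],[0,0,-1.4],1],
    [[-14,17,2.8],[0,0,-1.7],1],
    [[-16,19,3.2],[0,0,-1.9],1],
    [[-16.5,20,3.35],[0,0,-1.95],1],
    [[-16.5,20,3.35],[0,0,-1.95],1],
    [[-16.5,20,3.35],[0,0,-1.95],1],
    [[-16.5,20,3.35],[0,0,-1.95],1],
    [[-16.5,20,3.35],[0,0,-1.95],1],
  ],
)

```text
t: 2.62
eef_pos: [0.5643, 0.0161, 0.2202]
tool_rot: [-0.0, 0.747, 0.665, 0.0]
contact_force: [-1.2, -0.3, -0.1]
gripper_width: 1.0
```

Run:
```python
from h import *
o=get_obs(); c=read_camera("wrist"); print(o["t"],o["eef_pos"],o["tool_rot"],o["q"].round(3) if hasattr(o["q"],"round") else o["q"],o["contact_force"],np.abs(o["joint_vel"]).max())
cv2.imwrite("pics/w1.png",c["color"][:,:,::-1])
for d in silhouettes("wrist","green_board"):
    m=d["mask"].astype(np.uint8); r=cv2.minAreaRect(cv2.findNonZero(m)); P=back(cv2.boxPoints(r),c,.046,o)
    print(d["conf"],d["pixel"],P.round(4).tolist())
```

```text
2.625 [0.56431806 0.01608042 0.22015186] [-3.26318792e-04  7.46759675e-01  6.65093867e-01  1.70534154e-04] [-0.269  0.394  0.165  1.912 -0.086  0.842  1.395] [-1.22112651 -0.32377925 -0.14936141] 0.017799749658011673
0.91 [206.2, 280.7] [[0.5046, -0.0088, 0.046], [0.511, 0.046, 0.046], [0.6219, 0.0365, 0.046], [0.6147, -0.0259, 0.046]]
0.83 [24.9, 239.9] [[0.4252, -0.0368, 0.046], [0.3913, 0.0218, 0.046], [0.4273, 0.0521, 0.046], [0.4651, -0.0077, 0.046]]
```

View pics/w1.png

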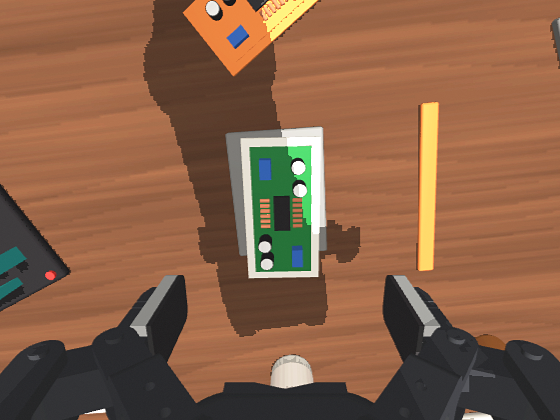

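Run:
```python
from h import *
im=cv2.imread("pics/w1.png"); cv2.imwrite("pics/w1c.png",cv2.resize(im[120:290,215:340],None,fx=3.5,fy=3.5,interpolation=cv2.INTER_CUBIC))
```

```text
(no output)
```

View pics/w1c.png

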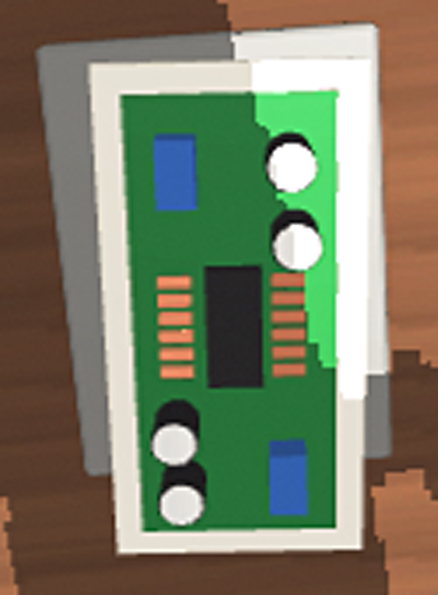

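Run:
```python
from h import *
o=get_obs(); c=read_camera("wrist")
def f(px,z):
    px=(np.array(px)+.5)/3.5-.5+[215,120]; P=back(px,c,z,o)[:,:2]
    print(P.round(4).tolist(),"ctr",P.mean(0).round(4))
    for i in range(4):
        d=P[(i+1)%4]-P[i]; print("  ",round(np.linalg.norm(d),4),round(float(np.degrees(np.arctan2(d[1],d[0]))),2))
f([(88,63),(368,60),(362,550),(118,553)],.046)
f([(120,94),(338,91),(336,529),(142,531)],.047)
# top cam check
ct=read_camera("top"); print(proj([[.565,.014,.046]],ct))
```

```text
[[0.5056, -0.0092], [0.5115, 0.0471], [0.6216, 0.0365], [0.616, -0.0194]] ctr [0.5637 0.0137]
   0.0566 84.06
   0.1107 -5.45
   0.0562 -95.77
   0.1108 174.73
[[0.5124, -0.0036], [0.5168, 0.0404], [0.6151, 0.0311], [0.6105, -0.013]] ctr [0.5637 0.0137]
   0.0442 84.24
   0.0987 -5.44
   0.0443 -95.9
   0.0986 174.54
[[231.28859837 214.57790537]]
```

```bash
python3 -c "
from h import *
mv([.5637,.0137,.095],84.4)"
```

```text
at [0.5643 0.0165 0.2203] shift [-0.118, -0.011, 5.013] turn [0.0, -0.003, -0.094]
```

apply_moves(
  moves=[
    [[-0.12,-0.01,0.5],[0,0,-0.095],1],
    [[-0.12,-0.01,1.5],[0,0,-0.095],1],
    [[-0.12,-0.01,2.5],[0,0,-0.095],1],
    [[-0.12,-0.01,3.0],[0,0,-0.095],1],
    [[-0.12,-0.01,3.5],[0,0,-0.095],1],
    [[-0.12,-0.01,3.5],[0,0,-0.095],1],
    [[-0.12,-0.01,3.5],[0,0,-0.095],1],
  ],
)

```text
t: 3.7
eef_pos: [0.5643, 0.0121, 0.1332]
tool_rot: [0.0, 0.742, 0.671, 0.0]
contact_force: [0.4, -0.8, 0.1]
gripper_width: 0.999
```

Run:
```python
from h import *
o=get_obs(); c=read_camera("wrist"); print(o["eef_pos"],o["contact_force"],tcp_to_tips); mv([.5637,.0137,.095],84.4,o)
cv2.imwrite("pics/w2.png",c["color"][:,:,::-1])
```

```text
[0.5643451  0.01211173 0.1331776 ] [ 0.38627429 -0.7814884   0.09508653] 0.0726
at [0.5643 0.0121 0.1332] shift [0.06, -0.033, 1.527] turn [0.005, -0.001, -0.012]
```

View pics/w2.png

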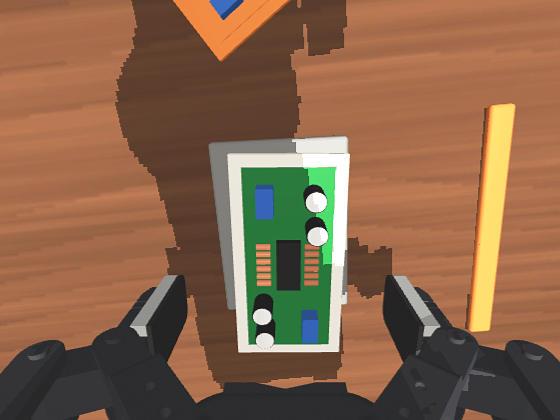

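Run:
```python
from h import *
im=cv2.imread("pics/w2.png"); cv2.imwrite("pics/w2c.png",cv2.resize(im[135:365,205:365],None,fx=2.5,fy=2.5,interpolation=cv2.INTER_CUBIC))
```

```text
(no output)
```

View pics/w2c.png

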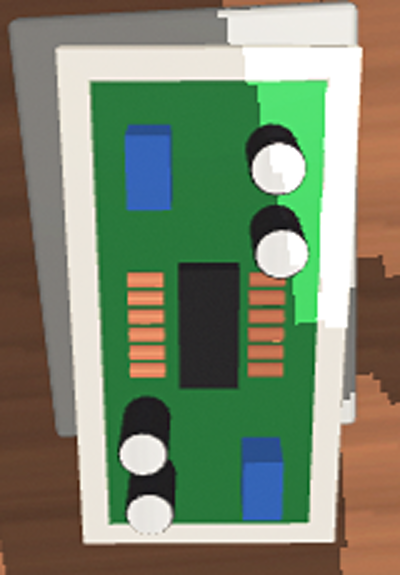

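Run:
```python
from h import *
o=get_obs(); c=read_camera("wrist")
def f(px,z):
    px=(np.array(px)+.5)/2.5-.5+[205,135]; P=back(px,c,z,o)[:,:2]
    print("ctr",P.mean(0).round(4))
    for i in range(4):
        d=P[(i+1)%4]-P[i]; print("  ",round(np.linalg.norm(d),4),round(float(np.degrees(np.arctan2(d[1],d[0]))),2))
f([(56,46),(361,46),(335,542),(84,543)],.046)
f([(90,82),(327,80),(308,522),(109,524)],.047)
mv([.5637,.0137,.095],84.4,o)
T=q2R(o["tool_rot"]); print(o["eef_pos"])
# board centre rel. to gripper centre in tool x, and finger tips proj
for z in (.06,):
    K=c["mtx"]; H=c["hand_eye"]; 
    for s in (-.0425,.0425):
        p=np.linalg.inv(H)@np.array([s,0,.0596,1]); print(K[0,2]+K[0,0]*p[0]/-p[2],K[1,2]-K[1,1]*p[1]/-p[2])
```

```text
ctr [0.5639 0.0132]
   0.0565 84.27
   0.1111 -5.43
   0.0565 -95.46
   0.1114 174.55
ctr [0.564  0.0131]
   0.0442 84.76
   0.0987 -5.55
   0.0442 -95.05
   0.0989 174.45
at [0.5644 0.0121 0.1333] shift [0.06, -0.036, 1.533] turn [0.007, -0.002, -0.012]
[0.5644078  0.01210805 0.1333228 ]
189.14964275701897 291.8487468349081
384.0460204670535 291.8487010964458
```

apply_moves(
  moves=[
    [[0.05,-0.02,0.4],[0,0,-0.01],1],
    [[0.05,-0.02,0.8],[0,0,-0.01],1],
    [[0.05,-0.02,1.2],[0,0,-0.01],1],
    [[0.05,-0.02,1.53],[0,0,-0.01],1],
    [[0.05,-0.02,1.53],[0,0,-0.01],1],
    [[0.05,-0.02,1.53],[0,0,-0.01],1],
  ],
)

```text
t: 4.55
eef_pos: [0.5637, 0.0134, 0.0945]
tool_rot: [0.0, 0.741, 0.672, 0.0]
contact_force: [-0.1, 0.6, -0.2]
gripper_width: 1.003
```

Run:
```python
from h import *
o=get_obs(); c=read_camera("wrist"); print(o["eef_pos"],o["contact_force"]); mv([.564,.0133,.095],84.5,o)
cv2.imwrite("pics/w3.png",c["color"][:,:,::-1])
```

```text
[0.56368151 0.01336891 0.09445714] [-0.09359465  0.55114319 -0.1924434 ]
at [0.5637 0.0134 0.0945] shift [-0.001, 0.013, -0.022] turn [0.001, -0.0, -0.013]
```

View pics/w3.png

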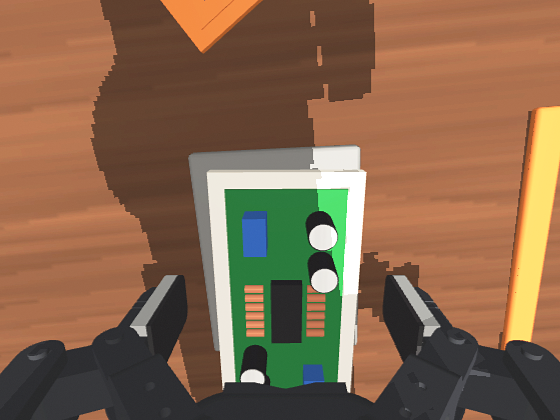

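apply_moves(
  moves=[
    [[0,0,0],[0,0,0],0.6],
    [[0,0,0],[0,0,0],0.4],
    [[0,0,0],[0,0,0],0.2],
    [[0,0,0],[0,0,0],0],
    [[0,0,0],[0,0,0],-1],
    [[0,0,0],[0,0,0],-1],
    [[0,0,0],[0,0,0],-1],
  ],
  force=50,
)

```text
t: 5.48
eef_pos: [0.5637, 0.0134, 0.0949]
tool_rot: [0.0, 0.741, 0.672, 0.0]
contact_force: [-2.1, 0.6, 5.1]
gripper_width: 0.642
```

Run:
```python
from h import *
o=get_obs(); c=read_camera("wrist"); print(o["eef_pos"],o["contact_force"],o["torque"],o["gripper_width"])
cv2.imwrite("pics/w4.png",c["color"][:,:,::-1])
```

```text
[0.56366026 0.01341298 0.09491435] [-2.10006697  0.57290402  5.11264702] [0.04852219 0.33494656 0.05233827] 0.641543129146672
```

View pics/w4.png

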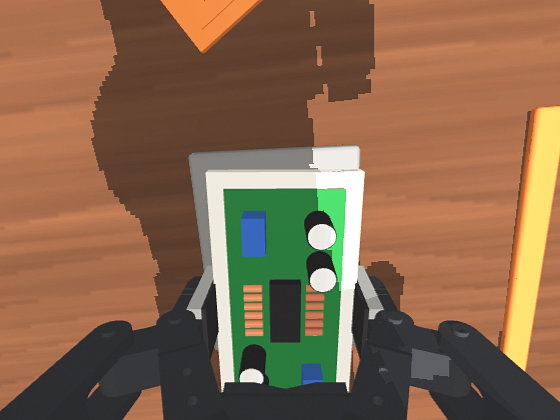

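apply_moves(
  moves=[
    [[0,0,-0.1],[0,0,0],-1],
    [[0,0,-0.3],[0,0,0],-1],
    [[0,0,-0.7],[0,0,0],-1],
    [[0,0,-1.3],[0,0,0],-1],
    [[0,0,-2],[0,0,0],-1],
    [[0,0,-2.8],[0,0,0],-1],
    [[0,0,-3.6],[0,0,0],-1],
    [[0,0,-4.2],[0,0,0],-1],
    [[0,0,-4.5],[0,0,0],-1],
    [[0,0,-4.5],[0,0,0],-1],
  ],
)

```text
t: 6.78
eef_pos: [0.5637, 0.0135, 0.2074]
tool_rot: [0.0, 0.741, 0.672, 0.0]
contact_force: [0.5, 0.1, -1.1]
gripper_width: 0.637
```

Run:
```python
from h import *
o=get_obs(); c=read_camera("wrist"); print(o["eef_pos"],o["contact_force"],o["torque"],o["gripper_width"])
cv2.imwrite("pics/w5.png",c["color"][:,:,::-1])
c=read_camera("scene");cv2.imwrite("pics/s5.png",cv2.resize(c["color"][130:290,180:460],None,fx=2.8,fy=2.8)[:,:,::-1])
mv([.646,-.243,.30],111.7,o)
```

```text
[0.56370101 0.013454   0.20736995] [ 0.4975239   0.12597702 -1.11555413] [0.02577624 0.0521014  0.01624131] 0.6374680466904854
at [0.5637 0.0135 0.2074] shift [-9.885, 4.284, -3.704] turn [0.005, -0.0, -2.732]
```

View pics/w5.png

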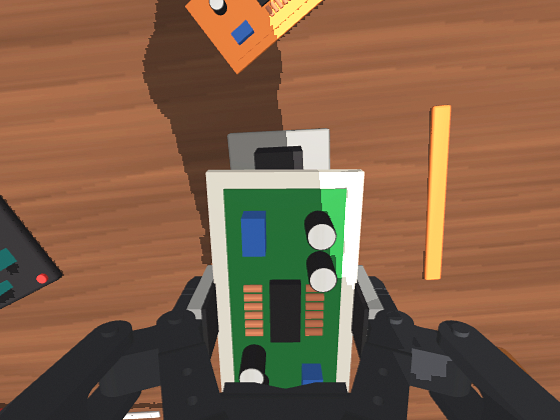

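View pics/s5.png

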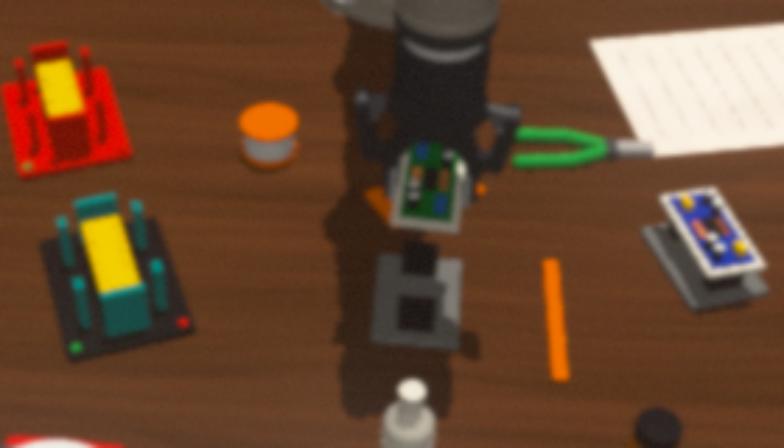

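apply_moves(
  moves=[
    [[-0.3,0.1,-0.1],[0,0,-0.1],-1],
    [[-0.9,0.4,-0.4],[0,0,-0.25],-1],
    [[-1.8,0.8,-0.7],[0,0,-0.5],-1],
    [[-2.8,1.2,-1.1],[0,0,-0.8],-1],
    [[-3.9,1.7,-1.5],[0,0,-1.1],-1],
    [[-5,2.2,-1.9],[0,0,-1.4],-1],
    [[-6.1,2.6,-2.3],[0,0,-1.7],-1],
    [[-7.2,3.1,-2.7],[0,0,-2.0],-1],
    [[-8.2,3.6,-3.1],[0,0,-2.3],-1],
    [[-9.1,4,-3.4],[0,0,-2.5],-1],
    [[-9.7,4.2,-3.6],[0,0,-2.7],-1],
    [[-9.9,4.3,-3.7],[0,0,-2.73],-1],
    [[-9.9,4.3,-3.7],[0,0,-2.73],-1],
    [[-9.9,4.3,-3.7],[0,0,-2.73],-1],
  ],
)

```text
t: 8.62
eef_pos: [0.6462, -0.2424, 0.2989]
tool_rot: [-0.001, 0.561, 0.828, 0.0]
contact_force: [0.9, 0.4, -0.2]
gripper_width: 0.639
```

Run:
```python
from h import *
o=get_obs(); c=read_camera("wrist"); print(o["t"],o["eef_pos"],o["tool_rot"],o["contact_force"],o["gripper_width"],np.round(o["q"],2)); np.savez("w6",p=o["eef_pos"],r=o["tool_rot"])
cv2.imwrite("pics/w6.png",c["color"][:,:,::-1])
```

```text
8.625 [ 0.64618817 -0.24241256  0.29894369] [-5.17431866e-04  5.61187258e-01  8.27688695e-01  1.33456753e-04] [ 0.87143619  0.38200366 -0.16519492] 0.6391602635137167 [ 0.18  0.51  0.13  1.53 -0.07  1.11  2.27]
```

View pics/w6.png

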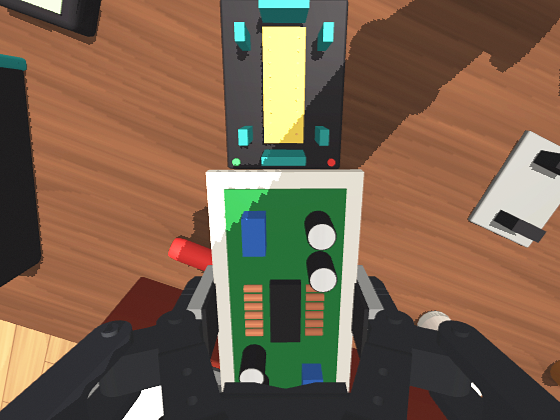

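Run:
```python
from h import *
im=cv2.imread("pics/w6.png"); cv2.imwrite("pics/w6c.png",cv2.resize(im[0:172,210:360],None,fx=3.4,fy=3.4,interpolation=cv2.INTER_CUBIC))
```

```text
(no output)
```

View pics/w6c.png

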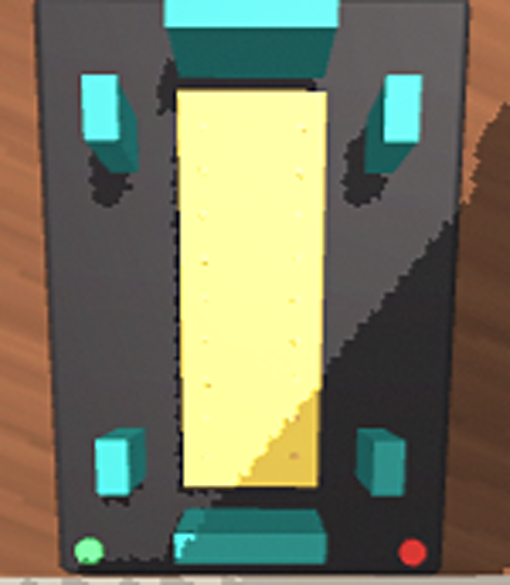

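Run:
```python
from h import *
s=np.load("w6.npz"); o={"eef_pos":s["p"],"tool_rot":s["r"]}; c=read_camera("wrist")
def bk(px,z): return back((np.array(px,float)+.5)/3.4-.5+[210,0],c,z,o)[:,:2]
for z in (.047,.05):
    P=bk([(176,90),(328,92),(318,487),(182,488)],z)
    print("bed",z,P.mean(0).round(4),[(round(np.linalg.norm(P[(i+1)%4]-P[i]),4),round(float(np.degrees(np.arctan2(*(P[(i+1)%4]-P[i])[::-1]))),2)) for i in range(4)])
P=np.array([bk(q,.062).mean(0) for q in ([(82,75),(117,74),(121,142),(84,143)],[(386,75),(422,75),(419,142),(383,142)],[(372,432),(405,431),(404,495),(373,496)],[(96,438),(129,436),(127,495),(97,496)])])
print("posts",P.mean(0).round(4),[(round(np.linalg.norm(P[(i+1)%4]-P[i]),4),round(float(np.degrees(np.arctan2(*(P[(i+1)%4]-P[i])[::-1]))),2)) for i in range(4)])
W=bk([(165,27),(339,27),(327,535),(174,535)],.062)
print("walls",W.mean(0).round(4),[(round(np.linalg.norm(W[(i+1)%4]-W[i]),4),round(float(np.degrees(np.arctan2(*(W[(i+1)%4]-W[i])[::-1]))),2)) for i in range(4)])
ct=read_camera("top"); print(proj([[.565,-.275,.05],[.562,-.276,.05]],ct))
```

```text
bed 0.047 [ 0.561 -0.278] [(np.float64(0.0379), 111.06), (np.float64(0.0972), 21.2), (np.float64(0.0374), -67.87), (np.float64(0.0979), -158.51)]
bed 0.05 [ 0.5611 -0.278 ] [(np.float64(0.0376), 111.06), (np.float64(0.0963), 21.2), (np.float64(0.0371), -67.87), (np.float64(0.097), -158.51)]
posts [ 0.5607 -0.2781] [(np.float64(0.0721), 111.73), (np.float64(0.0831), 21.43), (np.float64(0.0721), -67.73), (np.float64(0.0838), -158.6)]
walls [ 0.5611 -0.2779] [(np.float64(0.0408), 111.74), (np.float64(0.1189), 21.45), (np.float64(0.0407), -68.29), (np.float64(0.1189), -158.48)]
[[352.38218005 206.57352794]
 [352.92932385 207.7757507 ]]
```

Run:
```python
from h import *
o=get_obs(); c=read_camera("wrist"); H=np.array(c["hand_eye"]); K=c["mtx"]
for uv in [(206.5,170.5),(363.5,170.5),(223,189),(347,189)]:
    z=.049 if uv[1]<180 else .048
    d=H[:3,:3]@np.array([(uv[0]-K[0,2])/K[0,0],-(uv[1]-K[1,2])/K[1,1],-1]); print(uv,(H[:3,3]+d*(z-H[2,3])/d[2]).round(4))
mv([.561,-.278,.15],111.5,o)
```

```text
(206.5, 170.5) [-0.0286 -0.0558  0.049 ]
(363.5, 170.5) [ 0.0274 -0.0558  0.049 ]
(223, 189) [-0.0229 -0.0493  0.048 ]
(347, 189) [ 0.0217 -0.0493  0.048 ]
at [ 0.6463 -0.2426  0.2992] shift [-0.057, -3.693, 5.968] turn [-0.001, -0.003, 0.024]
```

apply_moves(
  moves=[
    [[0,-0.2,0.2],[0,0,0],-1],
    [[0,-0.7,0.8],[0,0,0],-1],
    [[0,-1.4,1.7],[0,0,0],-1],
    [[-0.05,-2.1,2.7],[0,0,0.02],-1],
    [[-0.05,-2.8,3.7],[0,0,0.02],-1],
    [[-0.05,-3.3,4.6],[0,0,0.02],-1],
    [[-0.05,-3.6,5.3],[0,0,0.02],-1],
    [[-0.05,-3.68,5.8],[0,0,0.02],-1],
    [[-0.05,-3.68,5.97],[0,0,0.02],-1],
    [[-0.05,-3.68,5.97],[0,0,0.02],-1],
    [[-0.05,-3.68,5.97],[0,0,0.02],-1],
  ],
)

```text
t: 10.2
eef_pos: [0.562, -0.2785, 0.1508]
tool_rot: [0.001, 0.563, 0.827, 0.0]
contact_force: [0.1, 0.6, -1.1]
gripper_width: 0.641
```

Run:
```python
from h import *
o=get_obs(); c=read_camera("wrist"); print(o["t"],o["eef_pos"],o["contact_force"],o["gripper_width"]); mv([.561,-.278,.11],111.5,o)
cv2.imwrite("pics/w7.png",c["color"][:,:,::-1])
c=read_camera("scene");cv2.imwrite("pics/s7.png",cv2.resize(c["color"][150:280,150:300],None,fx=4,fy=4)[:,:,::-1])
```

```text
10.2 [ 0.56196867 -0.27854363  0.15084396] [ 0.0835125   0.63050737 -1.1137841 ] 0.6411752265386547
at [ 0.562  -0.2785  0.1508] shift [0.036, -0.03, 1.634] turn [0.007, 0.005, 0.0]
```

View pics/w7.png

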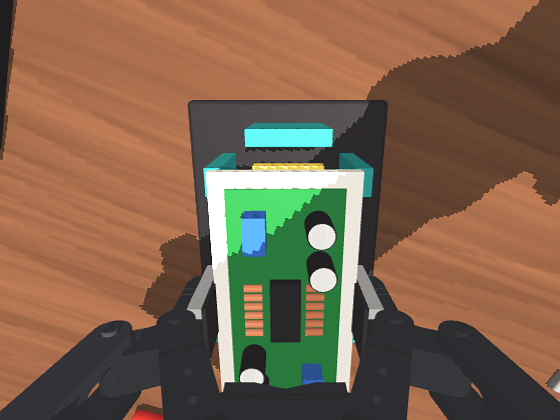

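View pics/s7.png

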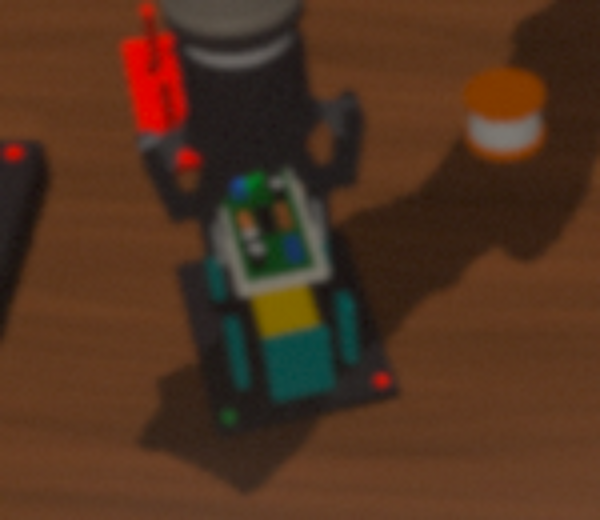

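Run:
```python
from h import *
im=cv2.imread("pics/w7.png"); cv2.imwrite("pics/w7c.png",cv2.resize(im[90:210,180:395],None,fx=3.6,fy=3.6,interpolation=cv2.INTER_CUBIC))
```

```text
(no output)
```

View pics/w7c.png

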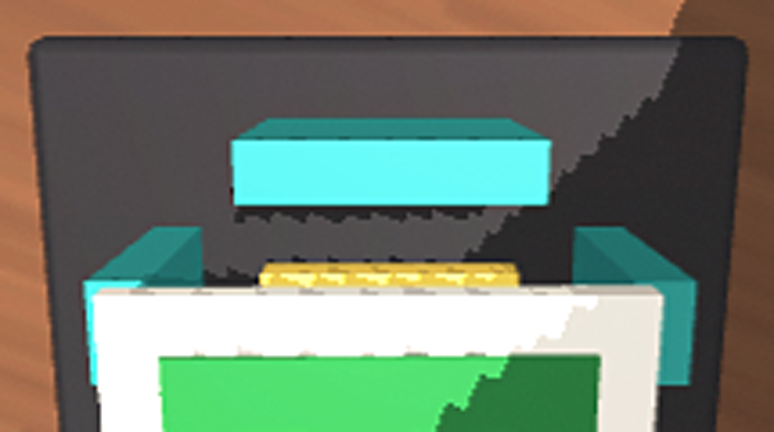

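Run:
```python
from h import *
o=get_obs(); c=read_camera("wrist"); H=np.array(c["hand_eye"]); K=c["mtx"]
def t(px,zw):
    z=o["eef_pos"][2]-zw; out=[]
    for p in px:
        u,v=(np.array(p)+.5)/3.6-.5+[180,90]
        d=H[:3,:3]@np.array([(u-K[0,2])/K[0,0],-(v-K[1,2])/K[1,1],-1]); out.append(H[:3,3]+d*(z-H[2,3])/d[2])
    return (np.array(out)*1000).round(1)
print("wall",t([(232,205),(550,205)],.062))
print("posts outer",t([(84,282),(696,282)],.062))
zb=o["eef_pos"][2]-.049
print("board",t([(93,292),(664,292)],zb))
mv([.561,-.278,.11],111.5,o)
```

```text
wall [[-19.6 -59.5  88.7]
 [ 21.5 -59.5  88.7]]
posts outer [[-39.4 -49.5  88.7]
 [ 41.1 -49.5  88.7]]
board [[-29.  -55.7  49. ]
 [ 27.6 -55.7  49. ]]
at [ 0.5617 -0.2786  0.1507] shift [0.033, -0.021, 1.63] turn [0.005, 0.004, -0.001]
```

apply_moves(
  moves=[
    [[0.03,0,0.1],[0,0,0],-1],
    [[0.055,0,0.3],[0,0,0],-1],
    [[0.055,0,0.6],[0,0,0],-1],
    [[0.055,0,0.9],[0,0,0],-1],
    [[0.055,0,1.2],[0,0,0],-1],
    [[0.055,0,1.45],[0,0,0],-1],
    [[0.055,0,1.6],[0,0,0],-1],
    [[0.055,0,1.6],[0,0,0],-1],
  ],
)

```text
t: 11.35
eef_pos: [0.5606, -0.2772, 0.1098]
tool_rot: [-0.0, 0.563, 0.826, -0.0]
contact_force: [0.5, 0.2, -0.6]
gripper_width: 0.642
```

Run:
```python
from h import *
o=get_obs(); c=read_camera("wrist"); print(o["t"],o["eef_pos"],o["contact_force"],o["gripper_width"]); mv([.561,-.278,.095],111.5,o)
cv2.imwrite("pics/w8.png",c["color"][:,:,::-1])
c=read_camera("scene");cv2.imwrite("pics/s8.png",cv2.resize(c["color"][180:280,170:280],None,fx=5,fy=5)[:,:,::-1])
```

```text
11.35 [ 0.56059056 -0.27724293  0.10980509] [ 0.52335698  0.20975446 -0.58004788] 0.6420124799327217
at [ 0.5606 -0.2772  0.1098] shift [-0.034, 0.004, 0.592] turn [-0.002, -0.002, -0.002]
```

View pics/w8.png

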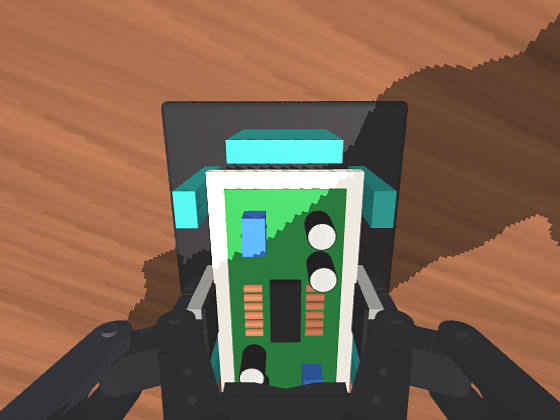

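View pics/s8.png

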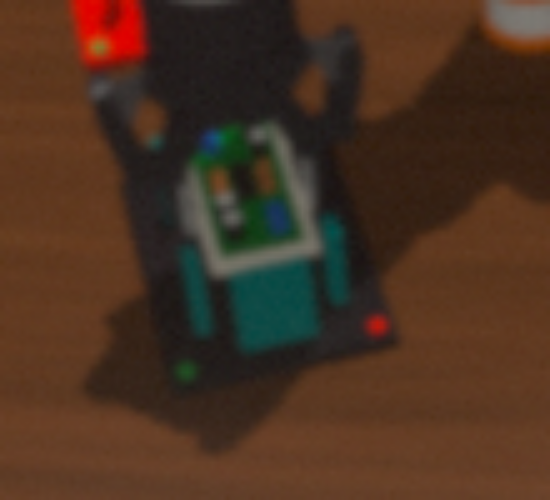

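apply_moves(
  moves=[
    [[0,0,0.08],[0,0,0],-1],
    [[0,0,0.16],[0,0,0],-1],
    [[0,0,0.24],[0,0,0],-1],
    [[0,0,0.32],[0,0,0],-1],
    [[0,0,0.4],[0,0,0],-1],
    [[0,0,0.46],[0,0,0],-1],
    [[0,0,0.46],[0,0,0],-1],
  ],
)

```text
t: 12.32
eef_pos: [0.5608, -0.2773, 0.0985]
tool_rot: [0.0, 0.563, 0.826, 0.0]
contact_force: [-1.5, 0.8, 3.5]
gripper_width: 0.636
```

Run:
```python
from h import *
o=get_obs(); c=read_camera("wrist"); print(o["t"],o["eef_pos"],o["contact_force"],o["torque"],o["gripper_width"]); mv([.561,-.278,.095],111.5,o)
cv2.imwrite("pics/w9.png",c["color"][:,:,::-1])
```

```text
12.325 [ 0.56078809 -0.2773157   0.0985287 ] [-1.45274697  0.82381763  3.47068723] [ 0.10852981  0.17851811 -0.00041039] 0.6360151807282453
at [ 0.5608 -0.2773  0.0985] shift [-0.029, -0.002, 0.141] turn [0.0, 0.0, -0.002]
```

View pics/w9.png

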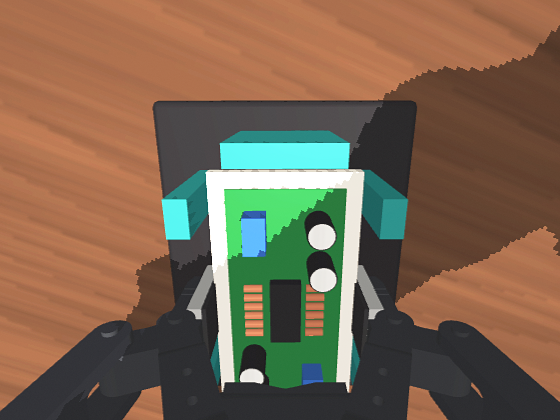

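apply_moves(
  moves=[
    [[0,0,0.04],[0,0,0],-1],
    [[0,0,0.08],[0,0,0],-1],
    [[0,0,0.12],[0,0,0],-1],
    [[0,0,0.14],[0,0,0],-1],
  ],
)

```text
t: 12.88
eef_pos: [0.5608, -0.2773, 0.0951]
tool_rot: [0.0, 0.563, 0.826, 0.0]
contact_force: [-0.7, 0.3, 3.8]
gripper_width: 0.643
```

apply_moves(
  moves=[
    [[0,0,0.02],[0,0,0],-1],
    [[0,0,0.04],[0,0,0],-1],
    [[0,0,0.04],[0,0,0],-1],
  ],
)

```text
t: 13.25
eef_pos: [0.5608, -0.2773, 0.0949]
tool_rot: [0.0, 0.563, 0.826, 0.0]
contact_force: [-3.4, 1.8, 11.2]
gripper_width: 0.639
```

apply_moves(
  moves=[
    [[0,0,0.02],[0,0,0],-1],
    [[0,0,0.04],[0,0,0],-1],
    [[0,0,0.04],[0,0,0],-1],
  ],
)

```text
t: 13.62
eef_pos: [0.5608, -0.2773, 0.0948]
tool_rot: [0.0, 0.563, 0.826, 0.0]
contact_force: [-6.3, 3.3, 19.4]
gripper_width: 0.64
```

Run:
```python
from h import *
o=get_obs(); c=read_camera("wrist"); print(o["t"],o["eef_pos"],o["contact_force"],o["torque"],o["gripper_width"]); mv([.561,-.278,.095],111.5,o)
cv2.imwrite("pics/w10.png",c["color"][:,:,::-1])
```

```text
13.625 [ 0.56083665 -0.27734419  0.09477291] [-6.29996964  3.32851797 19.40238184] [0.86167385 1.24927631 0.02814724] 0.6400587685400478
at [ 0.5608 -0.2773  0.0948] shift [-0.027, -0.004, -0.009] turn [0.002, -0.001, -0.003]
```

View pics/w10.png

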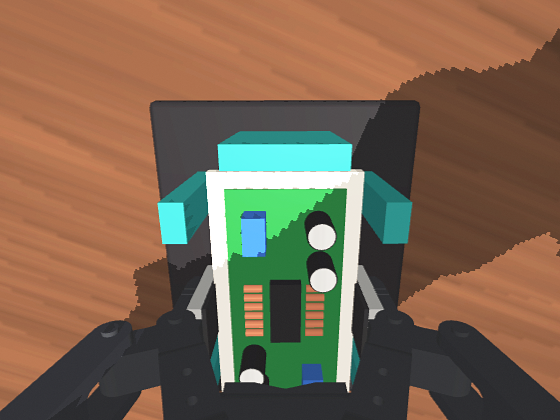

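apply_moves(
  moves=[
    [[0,0,-0.04],[0,0,0],-1],
    [[0,0,-0.07],[0,0,0],-1],
    [[0,0,-0.07],[0,0,0],0.35],
    [[0,0,-0.07],[0,0,0],0.5],
    [[0,0,-0.07],[0,0,0],0.8],
    [[0,0,-0.07],[0,0,0],1],
    [[0,0,-0.07],[0,0,0],1],
    [[0,0,-0.07],[0,0,0],1],
  ],
  force=20,
)

```text
t: 14.68
eef_pos: [0.5607, -0.2773, 0.0949]
tool_rot: [-0.0, 0.563, 0.826, 0.0]
contact_force: [-0.1, -0.2, 0.6]
gripper_width: 1.001
```

Run:
```python
from h import *
o=get_obs(); c=read_camera("wrist"); print(o["t"],o["eef_pos"],o["contact_force"],o["torque"],o["gripper_width"])
cv2.imwrite("pics/w11.png",c["color"][:,:,::-1])
```

```text
14.675 [ 0.56073494 -0.27729799  0.09487862] [-0.05919738 -0.1714302   0.58532603] [-0.01180497  0.00450869  0.00765118] 1.0010807670178974
```

View pics/w11.png

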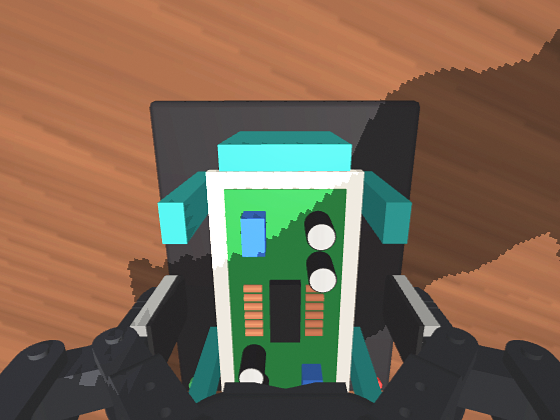

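Released; the board has not moved in view. Retract straight up and inspect.

apply_moves(
  moves=[
    [[0,0,-0.3],[0,0,0],1],
    [[0,0,-0.8],[0,0,0],1],
    [[0,0,-1.5],[0,0,0],1],
    [[0,0,-2.5],[0,0,0],1],
    [[0,0,-3.5],[0,0,0],1],
    [[0,0,-4.5],[0,0,0],1],
    [[0,0,-5],[0,0,0],1],
    [[0,0,-5],[0,0,0],1],
    [[0,0,-5],[0,0,0],1],
  ],
)

```text
t: 15.85
eef_pos: [0.5603, -0.277, 0.2191]
tool_rot: [-0.001, 0.563, 0.827, -0.0]
contact_force: [0.3, 0.1, -1.0]
gripper_width: 0.996
```

Run:
```python
from h import *
o=get_obs(); c=read_camera("wrist"); print(o["t"],o["eef_pos"],o["tool_rot"],o["contact_force"])
cv2.imwrite("pics/w12.png",c["color"][:,:,::-1])
cv2.imwrite("pics/w12c.png",cv2.resize(c["color"][100:320,190:380],None,fx=2.7,fy=2.7,interpolation=cv2.INTER_CUBIC)[:,:,::-1])
c=read_camera("scene");cv2.imwrite("pics/s12.png",c["color"][:,:,::-1])
```

```text
15.85 [ 0.56026295 -0.27702655  0.21908406] [-6.91852438e-04  5.62936219e-01  8.26500041e-01 -1.30445068e-04] [ 0.26887058  0.11842926 -1.03301416]
```

View pics/w12c.png

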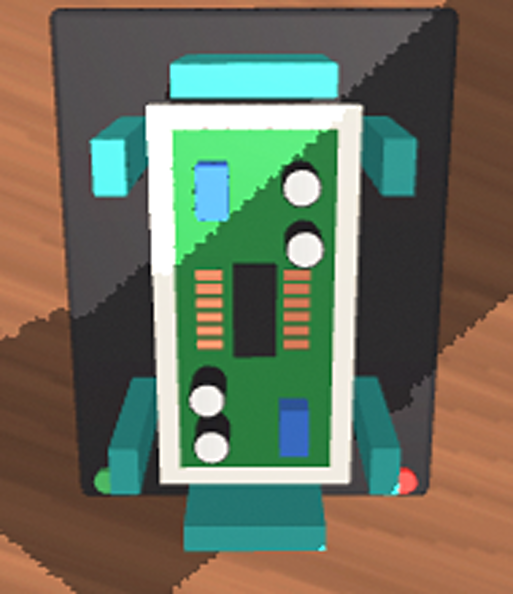

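View pics/s12.png

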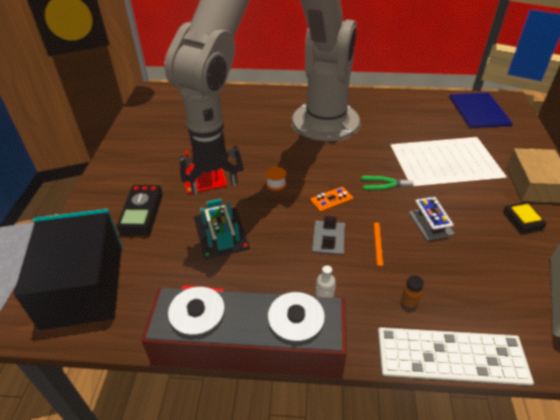

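Run:
```python
from h import *
o=get_obs(); c=read_camera("wrist")
px=(np.array([(146,105),(363,105),(350,483),(161,484)])+.5)/2.7-.5+[190,100]
gx=(np.array([(173,130),(340,128),(332,467),(184,468)])+.5)/2.7-.5+[190,100]
for z in (.040,.046,.050,.056):
    for q,dz in ((px,0),(gx,.001)):
        P=back(q,c,z+dz,o)[:,:2]
        print(z,P.mean(0).round(4),[round(float(np.linalg.norm(P[(i+1)%4]-P[i]))*1000,1) for i in range(4)],[round(float(np.degrees(np.arctan2(*(P[(i+1)%4]-P[i])[::-1]))),1) for i in range(4)])
```

```text
0.04 [ 0.5622 -0.2772] [58.0, 113.0, 57.6, 113.3] [111.5, 21.5, -68.2, -158.3]
0.04 [ 0.5621 -0.2765] [44.8, 101.1, 44.6, 100.9] [112.1, 21.7, -68.1, -158.2]
0.046 [ 0.5604 -0.2779] [56.6, 110.3, 56.2, 110.6] [111.5, 21.5, -68.2, -158.3]
0.046 [ 0.5603 -0.2773] [43.7, 98.7, 43.6, 98.4] [112.1, 21.7, -68.1, -158.2]
0.05 [ 0.5592 -0.2784] [55.7, 108.5, 55.3, 108.8] [111.5, 21.5, -68.2, -158.3]
0.05 [ 0.5591 -0.2777] [43.0, 97.0, 42.8, 96.8] [112.1, 21.7, -68.1, -158.2]
0.056 [ 0.5574 -0.2791] [54.3, 105.8, 53.9, 106.1] [111.5, 21.5, -68.2, -158.3]
0.056 [ 0.5573 -0.2785] [41.9, 94.6, 41.8, 94.4] [112.1, 21.7, -68.1, -158.2]
```

```bash
python3 -c "
from station import *
print(hand_in())"
```

```text
the job is handed in; nothing more can be done
None
```

The green board is in the teal and black jig, level and released. I took it by the edges of its long sides, carried it level and set it between the guides. I then pushed it down with the bed, still holding its edges, until the bed met its stop. The job was handed in at about 16 s of the 42 s allowed.

**Bed fully down:** at the end of the push the arm barely moved while the force rose from 4 to 19 N. The tool height was then 94.8 mm, against 94.9 mm when it gripped the board on the stand at 40 mm.

**Board seated and level:** in the last wrist picture the rim measures its full 110 x 56 mm if its top is at 46 mm, which is the height for a fully lowered bed. Opposite sides measure the same, so it lies level. The board is centred within about 1 mm and within half a degree of the jig, and it did not shift when I let go.

**Grip and surroundings:** the board showed no slip in the pads at any point. In the last scene picture the blue board, orange look-alike, red jig and tools I could see looked unmoved. I checked those by eye only.

No check failed. The only disagreements were camera and pose readings differing by 1–2 mm, which I corrected above the jig before lowering.

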